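# Roll down a contact strip on a card frame

## Task

The new, bright copper contact strip on one rail of the card frame is stuck down only at its screwed end; its seven loose sections still stand up off the rail. Take the hand roller from its stand and roll the strip down with firm pressure, starting on the screwed end and rolling on to the far end until every section lies flat on the rail, then stand the roller upright in its stand again. Press the strip only with the roller, and leave the bottle, can, multimeter and solder reel where they are.

Things in the scene. Friction and masses are not known exactly. Their poses are not given: they have to be found in the camera images.
- frame: Fixed aluminium half-width card frame (subrack) lying on its back, open front up: 132 (x) x 266 (y) x 115 mm high, turned by up to 35 degrees. Origin at the centre of its underside. Its two front rails run along its y at x = -56 and +56 mm, 20 mm wide, tops 115 mm above the origin.
- frame_mouth (a point): Centre of the frame's open front, level with the rail tops. Between the rails, at |x| < 24 mm, connectors of the cards stand up to 19 mm above the rail tops; at each end (y = -122 and +122 mm) a steel bow handle, |x| < 28 mm, stands 30 mm above them. Nothing stands above the rails outside that.
- strip: The new, bright copper contact strip, 14 mm wide, 3 mm thick, 190 mm long, on either of the two rails (the other has an old dark brown one, flat: ignore it). Origin on the rail's top at the middle of the strip; y along the strip, z up; flat, its upper face is at z = 3 mm. The screwed end spans y = +59 to +95 mm; then seven loose 22 mm sections, section i centred at y = 70 - 22 i mm.
- screwed_end (a point): Centre of the upper face of the strip's screwed-down end: 36 mm long, with two steel screw heads 1 mm high. Axes as the strip's: the loose sections lie towards -y from here, section 1 first, the far end of the strip 172 mm away. Start rolling here.
- sec1 (a joint): Height (m) of loose section 1 above its flat position: 0 flat on the rail, 0.004 to 0.007 at the start. It moves straight up and down, gives way only when pressed down with more than 6 N, and stays where it is left.
- sec2 (a joint): Height (m) of loose section 2 above its flat position: 0 flat on the rail, 0.004 to 0.007 at the start. It moves straight up and down, gives way only when pressed down with more than 6 N, and stays where it is left.
- sec3 (a joint): Height (m) of loose section 3 above its flat position: 0 flat on the rail, 0.004 to 0.007 at the start. It moves straight up and down, gives way only when pressed down with more than 6 N, and stays where it is left.
- sec4 (a joint): Height (m) of loose section 4 above its flat position: 0 flat on the rail, 0.004 to 0.007 at the start. It moves straight up and down, gives way only when pressed down with more than 6 N, and stays where it is left.
- sec5 (a joint): Height (m) of loose section 5 above its flat position: 0 flat on the rail, 0.004 to 0.007 at the start. It moves straight up and down, gives way only when pressed down with more than 6 N, and stays where it is left.
- sec6 (a joint): Height (m) of loose section 6 above its flat position: 0 flat on the rail, 0.004 to 0.007 at the start. It moves straight up and down, gives way only when pressed down with more than 6 N, and stays where it is left.
- sec7 (a joint): Height (m) of loose section 7 above its flat position: 0 flat on the rail, 0.004 to 0.007 at the start. It moves straight up and down, gives way only when pressed down with more than 6 N, and stays where it is left.
- roller: Hand roller, 0.2 to 0.35 kg, upright in its stand. Origin at the lowest point of the tyre (spring not compressed), z up along the handle, x along the axle: it rolls along its y. Under the handle a blue yoke 44 (x) x 36 (y) mm, z = 12 to 48 mm, on a sprung stem: pressed, yoke and wheel rise up to 12 mm towards the handle; the spring yields from 9 N and gives 18.6 N at 12 mm.
- grip (a point): Middle of the roller's upright wooden handle, 104 mm above the roller's origin, axes as the roller's. The handle is square, 28 x 28 mm (faces square to x and y), and reaches from 38 mm below this point to 35 mm above it. Turned half round the roller is the same.
- hub (a point): Centre of the roller's wheel: black rubber tyre 36 mm in diameter and 24 mm wide, axle along the roller's x; 18 mm above the roller's origin when the spring is not compressed.
- wheel (a joint): Turning angle (rad) of the roller's wheel on its axle, 0 at the start, either way, no stops; it turns almost freely.
- stand: Fixed dark steel stand of the roller, 62 (x) x 56 (y) x 32 mm high, left or right of the frame, origin at the centre of its underside. Its pocket, open at the top, is 54 (x) x 46 (y) mm; inside, two ledges (|x| from 17 to 27 mm, tops at z = 22 mm) carry the feet of the yoke, and the tyre hangs free in the trough between them.
- stand_seat (a point): Where the roller's origin belongs when it is in its stand: 10 mm above the stand's origin, roller upright, its x along the stand's x (or turned half round), with 5 mm play all round.
- solvent: Bystander: white solvent bottle, 60 mm diameter, 175 mm high, origin at the centre of its underside; it stands 82 to 92 mm from the stand's centre, on the stand's +x side.
- can: Bystander: red spray can, 52 mm diameter, 210 mm high, origin at the centre of its underside; it stands beyond the frame (its +x side), 27 mm or more from it.
- meter: Bystander: yellow multimeter lying flat, 165 (x) x 80 (y) x 50 mm high with its dial, origin at the centre of its underside; on the other side of the frame from the stand.
- reel: Bystander: green solder reel, 60 mm diameter, 47 mm high, origin at the centre of its underside; beside the stand, on its -x side, 78 mm or more from its centre.
There are look-alikes about, which are no part of the job. There is more than one size of the roller; the one meant has the size given above. There is more than one size of the stand; the one meant has the size given above.

How it is judged (in metres and radians):
On the way, in this order (a step that is already met when the one before it is completed fails the run):
1. the roller is set down, pressing, on the screwed end of the strip (wheel centre no farther on than the middle of section 1) (contact force between roller and strip above 3 N and y of hub in the frame of strip between 0.048 and 0.115 m), for 0.05 s.
2. rolling on from there, sections 1 to 4 lie flat and the wheel has turned by more than 4 rad (value of joint each of sec1, sec2, sec3, sec4 below 0.0015 m and (value of joint wheel above 4 rad or value of joint wheel below -4 rad)), for 0.05 s.
3. all seven sections lie flat (value of joint each of sec1, sec2, sec3, sec4, sec5, sec6, sec7 below 0.0015 m), for 0.2 s.
At the end, for the whole second after the job is handed in: All seven sections lie within 1.5 mm of flat; the roller stands released and at rest in its stand, within 10 mm of its place sideways, 6 mm in height and 0.12 rad of upright; the bottle, can, multimeter and reel are within 20 mm of where they stood, the bottle and can upright (all of step 3 and x of roller in the frame of stand between -0.01 and 0.01 m and y of roller in the frame of stand between -0.01 and 0.01 m and z of roller in the frame of stand between 0.004 and 0.016 m and angle between roller's own z axis and vertical below 0.12 rad and linear speed of roller below 0.02 m/s and distance of each of solvent, can, meter, reel from where it was at the start of the episode below 0.02 m and angle between each of solvent, can's own z axis and vertical below 0.2 rad); the robot touches nothing.
It fails at once if the far end of the strip (sections 5 to 7) is pressed flat while any of sections 1 to 3 still stands up: a bulge is trapped (value of joint any of sec5, sec6, sec7 below 0.0015 m and value of joint any of sec1, sec2, sec3 above 0.0015 m).
It fails at once if the gripper presses on the strip itself (contact force between any of the fingers, the arm and strip above 1 N).
It fails at once if the bottle, can, multimeter or reel is pushed more than 20 mm or knocked over (distance of any of solvent, can, meter, reel from where it was at the start of the episode above 0.02 m or angle between any of solvent, can, meter, reel's own z axis and vertical above 0.3 rad).
It also fails if it takes over 61 s, if anything falls off the work surface, if the arm or the gripper's body presses on something with over 40 N, if the wrist force passes 120 N, or if a joint passes its speed limit or range.

## Robot

A 6-joint arm with a two-finger parallel gripper is mounted at the origin on the work surface. World frame = base frame: x ahead of the robot, y to its left, z up, the work surface at z = 0. Lengths are in mm, angles in rad, forces in N, time in s.
With the tool pointing down it reaches from about 275 to 750 mm from the base axis. Payload 10.2 kg.
Tool frame: the origin (TCP) lies midway between the tips of the shut fingers; the grasp point (between the pads) lies 19 mm behind it; z points along the fingers, y is the line along which they close (so a half turn about z gives the same grasp; the last joint's range is limited). The gripper opens to 85 mm and grips with 20 to 120 N. Pads are 22 mm wide; open, the fingers measure 114 mm over their backs; the gripper's body (76 mm by 85 mm) begins 54 mm behind the grasp point. The pads swing forward as they close: fully open they stand 13 mm farther back than shut.
Start: joints at [0.996, 0.313, 1.498, -0, 1.331, -0.223], TCP at [180.922, 492.847, 231.294] pointing down, gripper open.
Joint ranges: [-2.94, 2.94], [-0.97, 2.17], [0.19, 2.56], [-1.23, 4.37], [0.02, 3.11], [-2.88, 2.88]. Speed limits (rad/s): [2.39, 2.39, 3.01, 3.14, 3.14, 3.14].

## Interface

Orientations are given as a unit quaternion [w, x, y, z].
In Python, from rig import ctrl gives the robot as it stands.
- The arm moves only by the tool send_rows, never from a script. Its argument "targets" is a list of rows, each a list of 7 numbers: the closure, from -1 (fully open) to 1 (shut), so that 0 is half open, then the shift along the tool's x, y, z in m, then the turn, a rotation vector about the tool's x, y, z in rad. In form: [[claw, dx, dy, dz, ax, ay, az], ...]. A call has exactly 10 rows; each row shifts and turns the commanded pose from where the row before left it, along the tool's axes as they then stand; what a row does not reach is not made up. A row lasts 1/8 s, in which the tool goes at most 62.5 mm and 10.7 degrees, less where a joint would pass 70% of its speed; a pose out of reach is approached as far as the arm can. A call with a gripper value outside its range is refused whole. The fingers move at their own pace and stop on an object; "squeeze" is the grip in N (left out, the last holds). Time passes only in rows, so rows that do not move let the fingers close, or fill a call up. It gives the time, the measured TCP pose, the force, the opening and the grip force at its end, in the units of the state.
- ctrl.sense(): the state, without advancing time (a new reading comes with each control period).
- ctrl.capture(name): name is "scene" or "side" or "wrist"; returns a dict with "img" (420x560x3 uint8, red, green, blue), "camera_matrix" (3x3 intrinsics, pixels), "R" (3x3) and "t" (3): a world point X has camera coordinates R X + t. Camera axes: x right, y down, z forward; pixel columns grow to the right and rows downward; lengths in mm; the calibration is good to about 2 mm. A picture is of the moment at which its call begins. There is no depth.
- ctrl.finish_job(): hands the job in; it is judged then, once.
Trained networks look in a picture, given as the dict that the camera call returned (one of the last four; its "shot" number tells which), for a name from the list of things; names that differ only in an ending like _2 or _b are one class to them, and where a whole thing is asked for, a point or a joint stands for the part that bears it (a point fixed in the world has none). Each returns a list of dicts, best first, with "score" (0 to 1); they miss things now and then, are a little off and sometimes report something else, mostly with a low value. They report only what shows in the picture. A call takes as long as a camera call. They do not tell look-alikes from the thing itself.
- ctrl.boxes_of(query, picture): "extent" ([left, top, width, height] in pixels, round what is visible of it).
- ctrl.landmark_of(query, picture): "point" ([column, row] in pixels: a listed point, or the origin of a listed thing).
The state is a dict: "time_s": time; "joints": joint angles; "dq": joint speeds; "tau": joint torques, N m; "eef_pos": TCP position; "ee_rot": TCP orientation; "force": force on the tool from outside, world axes, zero at the start; "wrist_torque": the same for the moment, N m; "grip_width": opening from 0.0 (shut) to 1.0 (fully open); "grip_force": force on a finger pad.
Only numpy, scipy, OpenCV 4.12 (cv2) and the standard library are available. Lean on these libraries where they do the work, as an engineer would, in place of code of your own. Each camera call takes 0.05 s, during which the arm holds its last target. There are 200 camera calls.

## Working session

There is one attempt and no reset: what is moved stays moved. The work goes in short steps, Python scripts to look and compute and a tool call to move; the robot and the scene stay as the last step left them, time stands still between calls to the robot, and variables do not carry over. Pictures are saved under pics/ and viewed, at most 10 in all, crops included, and the job is handed in when it is done.

Besides the shell and the picture viewer there is one more tool, called after "Emit:" by a JSON object that holds its "op" and its "data". send_rows: Moves the arm, as the interface text tells. Its arguments: {"type":"object","properties":{"targets":{"type":"array"},"squeeze":{"type":"number"}},"required":["targets"]}

```bash
mkdir -p pics; ls; python3 - <<'E'
from rig import ctrl
import cv2
print(ctrl.sense())
for n in ["scene","side"]:
    p=ctrl.capture(n); cv2.imwrite(f"pics/{n}0.png",p["img"][:,:,::-1])
    print(n,p["camera_matrix"],p["R"],p["t"])
    for q in ["frame_mouth","screwed_end","strip","grip","hub","stand_seat","stand","solvent","can","meter","reel"]:
        print(q,[(r["point"],round(r["score"],2)) for r in ctrl.landmark_of(q,p)[:4]])
E
```

```text
pics
{'time_s': 0.0, 'joints': array([ 9.95597340e-01,  3.13429890e-01,  1.49847828e+00, -2.15681936e-05,
        1.33100206e+00, -2.23423253e-01]), 'dq': array([ 0.00082982,  0.00169751, -0.00102438, -0.00040139,  0.00118191,
        0.00056699]), 'tau': array([ 5.14034618e-04, -4.12270188e+01, -2.59743941e+01, -1.21798180e-04,
        4.16043316e-03,  7.18179376e-05]), 'eef_pos': array([180.77151043, 492.60344672, 230.72986102]), 'ee_rot': array([-2.46476344e-04,  1.74979808e-01,  9.84571802e-01, -6.11032878e-04]), 'force': array([-0.25551082, -0.23510495,  0.31489282]), 'wrist_torque': array([-0.01515232,  0.04305804, -0.03846205]), 'grip_force': 0.0, 'grip_width': 0.9985366704387523}
scene [[456.91394076   0.         280.16517532]
 [  0.         456.91394076 213.16109973]
 [  0.           0.           1.        ]] [[ 0.43050306  0.90243073 -0.01690835]
 [ 0.69222395 -0.34212999 -0.63543141]
 [-0.57921769  0.2618508  -0.77197217]] [-296.19150913 -270.26943094 1689.86836514]
frame_mouth [([265.3, 228.5], 0.69), ([338.0, 193.3], 0.57)]
screwed_end [([293.7, 217.0], 0.54)]
strip [([2
[... 527 characters left out ...]
 [  0.           0.           1.        ]] [[ 0.81201742 -0.58327713  0.02038355]
 [-0.40178267 -0.58399694 -0.70534974]
 [ 0.42331831  0.56456652 -0.70856634]] [-425.30610641  314.33916649 1268.1772698 ]
frame_mouth [([297.3, 206.9], 0.9)]
screwed_end [([279.4, 184.9], 0.75)]
strip [([307.2, 193.9], 0.51)]
grip [([219.9, 159.6], 0.88), ([202.4, 153.2], 0.5)]
hub [([219.9, 179.3], 0.61), ([221.5, 184.7], 0.23)]
stand_seat [([215.6, 143.4], 0.79), ([217.3, 185.3], 0.68)]
stand [([219.8, 186.3], 0.81), ([214.2, 151.1], 0.71), ([358.4, 312.4], 0.57)]
solvent [([245.0, 178.7], 0.68)]
can [([215.3, 157.7], 0.27)]
meter [([357.8, 315.9], 0.71), ([299.0, 207.6], 0.25)]
reel [([201.4, 199.2], 0.84)]
```

```bash
python3 - <<'E'
import cv2
a=cv2.imread("pics/scene0.png");b=cv2.imread("pics/side0.png")
A=cv2.resize(a[120:330,120:440],None,fx=2.5,fy=2.5,interpolation=cv2.INTER_CUBIC)
B=cv2.resize(b[100:350,130:450],None,fx=2.4,fy=2.4,interpolation=cv2.INTER_CUBIC)
cv2.imwrite("pics/A.png",A);cv2.imwrite("pics/B.png",B)
E
```

```text
(no output)
```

View pics/A.png

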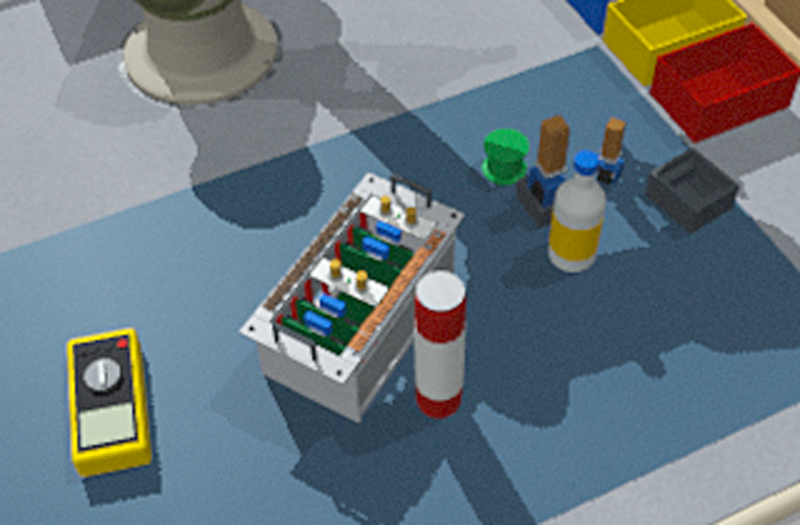

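View pics/B.png

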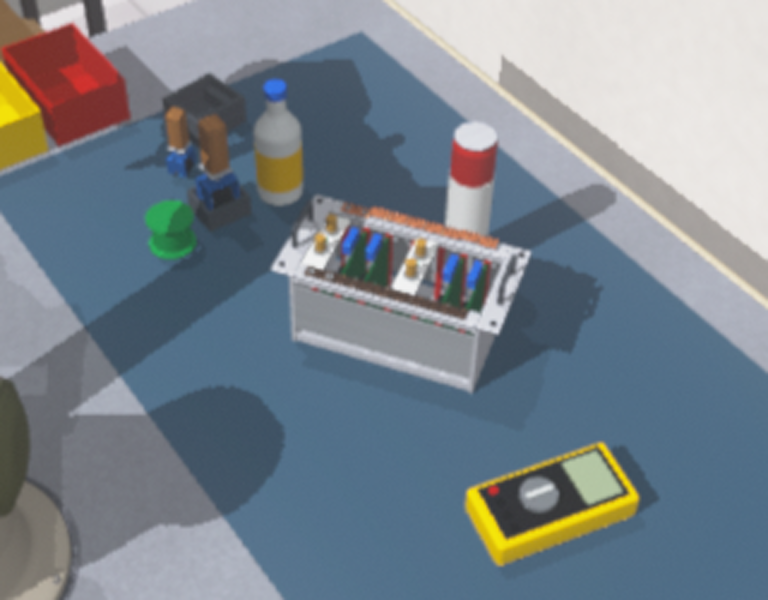

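Scene crop: the larger roller stands in a stand at crop (548,160) (px 339,184). A thinner roller is at (612,150) (px 365,180), and an empty stand is at (692,190) (px 397,196). Bright strip: the rail by the can, from (440,238) to (355,348). I'll triangulate the sizes to confirm which roller is meant.

```bash
cat > h.py <<'E'
import numpy as np, cv2
from scipy.optimize import least_squares
def P(p): return p["camera_matrix"]@np.c_[p["R"],p["t"]]
def tri(p,a,q,b):
    X=cv2.triangulatePoints(P(p),P(q),np.array(a,float).reshape(2,1),np.array(b,float).reshape(2,1))[:,0]
    X=X[:3]/X[3]; return X, np.abs(proj(p,X)-a).max()
def proj(p,X):
    u=(P(p)@np.r_[X,1]); return u[:2]/u[2]
def onz(p,px,z):
    d=p["R"].T@np.linalg.inv(p["camera_matrix"])@np.r_[px,1]; c=-p["R"].T@p["t"]
    return c+d*(z-c[2])/d[2]
E
python3 - <<'E'
from rig import ctrl
from h import *
np.set_printoptions(precision=1,suppress=True)
s=ctrl.capture("scene");d=ctrl.capture("side")
import pickle;pickle.dump((s,d),open("sd.pkl","wb"))
for n,a,b in [("gripbig",(337.5,178.5),(219.9,159.6)),("gripsmall",(366.2,177.7),(202.4,153.2)),("mouth",(265.3,228.5),(297.3,206.9)),
 ("screw",(293.7,217),(279.4,184.9)),("strip",(282.6,238.4),(307.2,193.9)),("hub",(340.6,192.6),(219.9,179.3)),("seat",(335.9,201.9),(217.3,185.3)),("standempty",(398.3,200.1),(214.2,151.1)),("solv",(345.8,220.2),(245,178.7)),("reel",(323,185.7),(201.4,199.2))]:
    print(n,*tri(s,a,d,b))
A=lambda x,y:(120+x/2.5,120+y/2.5)
B=lambda x,y:(130+x/2.4,100+y/2.4)
for n,a,b in [("bigtop",(555,121),(212,121)),("bigbot",(548,172),(217,175)),("smalltop",(615,122),(177,112)),("smallbot",(611,155),(179,148)),
 ("can top",(441,288),(475,135)),("can bot",(439,404),(0,0)),("Ca",(371,177),(316,199)),("Cb",(462,214),(529,252)),("Cc",(344,378),(497,328)),("Cd",(245,328),(277,266)),
 ("cu a",(440,238),(367,213)),("cu b",(355,348),(497,242)),("bottle cap",(588,160),(275,88))]:
    if b[0]: print(n,*tri(s,A(*a),d,B(*b)))
E
```

```text
gripbig [486.7 295.1 119.3] 1.4645111197663425
gripsmall [484.5 406.6  69.3] 1.414245628597655
mouth [563.1  15.8 112.4] 0.10280372685721773
screw [567.  104.4 122.8] 0.8330179053170923
strip [616.5  42.8 112.4] 0.3462734382915187
hub [484.7 310.7  36. ] 0.5937720768220629
seat [479.6 308.3   4.5] 3.034718999654274
standempty [563.5 487.7  -8. ] 0.25944137501772957
solv [566.  289.5   7.3] 1.3441131979147656
reel [407.6 292.4   5.6] 0.006506996263539122
bigtop [486.5 304.4 151.9] 0.030054706672586917
bigbot [486.7 303.9  63.6] 0.3162747496921554
smalltop [484.4 396.6 106.5] 0.19828068100093788
smallbot [483.2 400.8  43.6] 0.13632795884893767
can top [687.6  49.1 210.6] 0.0075757715059125985
Ca [491.8  69.2 188.7] 3.9045991987306365
Cb [674.5  -4.1 192.3] 37.69565025464121
Cc [639.1 -59.2  24.5] 4.824740135458001
Cd [503.2 -28.3 126.3] 35.40021224281551
cu a [569.4 102.1 118.1] 2.8614895518791457
cu b [659.9 -36.6 123.8] 0.27717986911062553
bottle cap [572.7 295.6 170.5] 0.043638884368903064
```

The larger roller fits: its handle is about 80 mm long with its top at 152 mm, against 63 mm for the small one. It stands in its own stand at about (485,304), with bottle and reel either side. I'll make a helper for moves and check the wrist camera's mounting.

```bash
cat >> h.py <<'E'
from scipy.spatial.transform import Rotation as Ro
np.set_printoptions(precision=4,suppress=True)
def tool(st):
    q=st["ee_rot"]; return Ro.from_quat([q[1],q[2],q[3],q[0]])
def plan(st,target,yaw_y):
    """shift in tool axes (m) to target (mm), then turn about tool z so tool y has world heading yaw_y (deg, mod 180); tilt fix included"""
    R=tool(st); sh=R.inv().apply(np.array(target)-st["eef_pos"])/1000
    best=None
    for k in (0,180):
        a=np.radians(yaw_y+k); y=np.array([np.cos(a),np.sin(a),0]);z=np.array([0,0,-1.]);x=np.cross(y,z)
        rv=(R.inv()*Ro.from_matrix(np.c_[x,y,z])).as_rotvec()
        if best is None or np.linalg.norm(rv)<np.linalg.norm(best): best=rv
    yy=R.apply([0,1,0]);print("yaw_y now",np.degrees(np.arctan2(yy[1],yy[0])),"shift m",sh,"turn",best,"z",R.apply([0,0,1]))
    return sh,best
E
python3 - <<'E'
from rig import ctrl
from h import *
st=ctrl.sense(); w=ctrl.capture("wrist")
R=tool(st); c=-w["R"].T@w["t"]
print("cam in tool",R.inv().apply(c-st["eef_pos"]),"axes",R.inv().as_matrix()@w["R"].T, w["camera_matrix"][0,0])
plan(st,[486,304,290],83); plan(st,[560,80,330],123)
E
```

```text
cam in tool [  79.5296    0.2435 -142.6145] axes [[ 0.     -0.9504 -0.3109]
 [ 1.      0.     -0.    ]
 [ 0.0001 -0.3109  0.9504]] 315.89632389976714
yaw_y now 69.84647942251061 shift m [-0.3515 -0.0722 -0.0587] turn [-0.      0.     -0.2296] z [ 0. -0. -1.]
yaw_y now 69.84647942251061 shift m [-0.4981 -0.257  -0.0987] turn [-0.      0.     -0.9277] z [ 0. -0. -1.]
```

Emit:
{"op": "send_rows", "data": {"targets": [[-1, -0.05, -0.0215, -0.0125, 0, 0, 0], [-1, -0.05, -0.0215, -0.0125, 0, 0, 0], [-1, -0.05, -0.0215, -0.0125, 0, 0, 0], [-1, -0.05, -0.0215, -0.0125, 0, 0, 0], [-1, -0.05, -0.0215, -0.0125, 0, 0, 0], [-1, -0.05, -0.0215, -0.0125, 0, 0, 0], [-1, -0.05, -0.0215, -0.0125, 0, 0, 0], [-1, -0.05, -0.0215, -0.0125, 0, 0, 0], [-1, 0, 0, 0, 0, 0, -0.13], [-1, 0, 0, 0, 0, 0, -0.1]]}}

```text
time_s: 2.6
eef_pos: [497.6, 193.0, 331.1]
ee_rot: [-0.0, 0.06, 0.998, -0.0]
force: [0.3, 0.6, 0.9]
grip_width: 1.0
grip_force: 0.0
```

```bash
python3 - <<'E'
from rig import ctrl
from h import *
import pickle
st=ctrl.sense(); w=ctrl.capture("wrist"); pickle.dump(w,open("w1.pkl","wb"))
print(st["eef_pos"],st["time_s"]); cv2.imwrite("pics/w1.png",w["img"][:,:,::-1])
for q,z in [("frame_mouth",115),("screwed_end",118),("strip",115),("grip",114),("hub",28),("stand_seat",10),("stand",0),("solvent",0),("reel",0),("can",0)]:
    print(q,[(r["point"],round(r["score"],2),onz(w,r["point"],z)[:2]) for r in ctrl.landmark_of(q,w)[:3]])
E
```

```text
[497.5773 192.9547 331.1448] 2.6
frame_mouth [([140.3, 242.8], 0.6, array([557.5189,  10.0214])), ([356.4, 148.0], 0.38, array([473.1221, 280.8951]))]
screwed_end []
strip [([172.2, 276.2], 0.6, array([608.0097,  38.6736]))]
grip [([444.2, 142.8], 0.91, array([479.2219, 379.0959])), ([376.4, 156.3], 0.85, array([485.3207, 303.2394]))]
hub [([356.6, 147.7], 0.6, array([485.9367, 300.1853])), ([425.2, 137.6], 0.46, array([483.4032, 394.9419])), ([211.8, 283.9], 0.36, array([675.2236,  59.0168]))]
stand_seat [([470.3, 183.3], 0.75, array([562.0582, 471.4872])), ([355.4, 148.5], 0.56, array([489.5954, 302.3433])), ([378.1, 154.6], 0.42, array([502.3859, 334.8734]))]
stand [([472.2, 183.0], 0.69, array([565.0178, 480.1523])), ([355.7, 145.0], 0.57, array([486.0447, 305.1755]))]
solvent [([350.1, 198.4], 0.74, array([567.3057, 292.6738]))]
reel [([338.2, 92.7], 0.59, array([410.3693, 284.0961]))]
can [([212.7, 282.1], 0.56, array([688.0717,  52.1797]))]
```

View pics/w1.png

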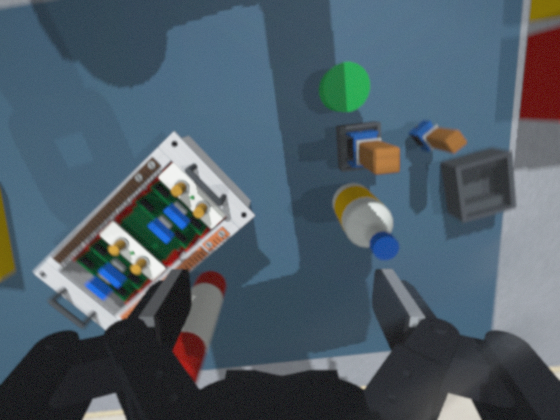

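Wrist view: frame corners at (175,132), (254,214), (36,270). Reel at (345,86), the meant roller and its stand at (375,152), the bottle at (362,215), the small roller at (440,137) and the big empty stand at (478,185). Next, an enlarged crop to confirm.

```bash
python3 - <<'E'
from h import *
import pickle
w=pickle.load(open("w1.pkl","rb"))
c=w["img"][105:225,320:480,::-1]
cv2.imwrite("pics/c1.png",cv2.resize(c,None,fx=5,fy=5,interpolation=cv2.INTER_CUBIC))
C=[onz(w,p,115)[:2] for p in [(175,132),(254,214),(105,328),(36,270)]]
for i in range(4):
    v=C[(i+1)%4]-C[i]; print(C[i],np.linalg.norm(v),np.degrees(np.arctan2(v[1],v[0])))
print(np.mean(C,0))
E
```

```text
[431.6786  82.4516] 128.01661249138004 34.64876936964756
[536.9918 155.2347] 264.4589983820891 -58.47867072744486
[675.2552 -70.2022] 114.5843799842843 -147.54033493473108
[ 578.5724 -131.7003] 259.689861068763 124.44750000356396
[555.6245   8.946 ]
```

View pics/c1.png

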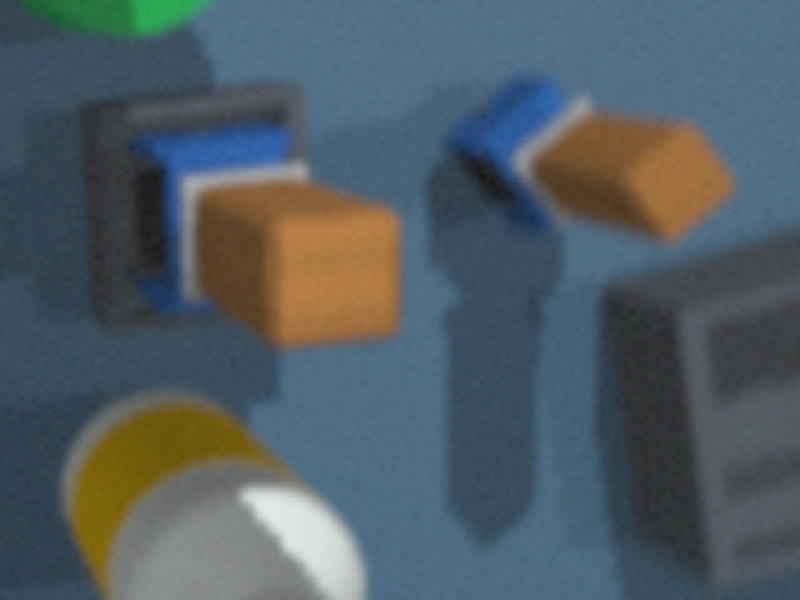

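Confirmed: the wide-handled roller at crop (300,265) sits in the small dark stand. The thin roller at (610,175) stands free and the bigger stand at (720,400) is empty. I'll get the roller's yaw and handle top centre from its corners.

```bash
python3 - <<'E'
from rig import ctrl
from h import *
import pickle
w=pickle.load(open("w1.pkl","rb"))
f=lambda x,y,z:onz(w,(320+x/5,105+y/5),z)[:2]
def edge(a,b,z):
    v=f(*b,z)-f(*a,z); return np.linalg.norm(v),np.degrees(np.arctan2(v[1],v[0]))
print("stand back",edge((90,105),(300,88),32),"left",edge((88,105),(102,325),32))
T=[(277,208),(396,205),(400,333),(283,347)]
for i in range(4): print("handle",edge(T[i],T[(i+1)%4],149))
print(np.mean([f(*t,149) for t in T],0), "stand corners",f(90,105,32),f(300,88,32),f(102,325,32))
plan(ctrl.sense(),[486,303,200],86)
E
```

```text
stand back (np.float64(56.62871249185018), np.float64(87.66106096537207)) left (np.float64(60.68019034699079), np.float64(0.05616060426786597))
handle (np.float64(24.109733930065246), np.float64(84.58848857769968))
handle (np.float64(26.59359897433127), np.float64(1.5491123913043958))
handle (np.float64(24.261390566562802), np.float64(-89.83565192134586))
handle (np.float64(28.930875817233037), np.float64(-179.08913190001562))
[483.8694 304.9921] stand corners [453.218 275.625] [455.5291 332.2065] [513.8337 275.1466]
yaw_y now 83.00451367335698 shift m [0.0244 0.1072 0.1313] turn [ 0.      0.     -0.0523] z [ 0.  0. -1.]
```

Emit:
{"op": "send_rows", "data": {"targets": [[-1, 0.009, 0.0363, 0, 0, 0, 0], [-1, 0.009, 0.0363, 0, 0, 0, 0], [-1, 0.009, 0.0364, 0, 0, 0, 0], [-1, 0, 0, 0.03, 0, 0, -0.105], [-1, 0, 0, 0.04, 0, 0, 0], [-1, 0, 0, 0.04, 0, 0, 0], [-1, 0, 0, 0.04, 0, 0, 0], [-1, 0, 0, 0.03, 0, 0, 0], [-1, 0, 0, 0.024, 0, 0, 0], [-1, 0, 0, 0.02, 0, 0, 0]]}}

```text
time_s: 4.4
eef_pos: [483.4, 305.0, 106.3]
ee_rot: [-0.0, 0.009, 1.0, -0.0]
force: [0.4, 0.1, -0.1]
grip_width: 1.006
grip_force: 0.0
```

```bash
python3 - <<'E'
from rig import ctrl
from h import *
st=ctrl.sense(); w=ctrl.capture("wrist")
print(st["eef_pos"],st["force"]); cv2.imwrite("pics/w2.png",w["img"][:,:,::-1])
plan(st,[484,304.5,107],89)
for q,z in [("grip",114)]:
    print(q,[(r["point"],round(r["score"],2),onz(w,r["point"],z)[:2]) for r in ctrl.landmark_of(q,w)[:3]])
E
```

```text
[483.4218 304.9797 106.2854] [ 0.3555  0.0933 -0.059 ]
yaw_y now 89.02444498105946 shift m [-0.0006 -0.0005 -0.0007] turn [-0.0003 -0.0006  0.0004] z [-0.0006 -0.0002 -1.    ]
grip [([439.3, 244.5], 0.67, array([466.5468, 379.0045])), ([280.7, 284.1], 0.65, array([486.3401, 304.7033]))]
```

View pics/w2.png

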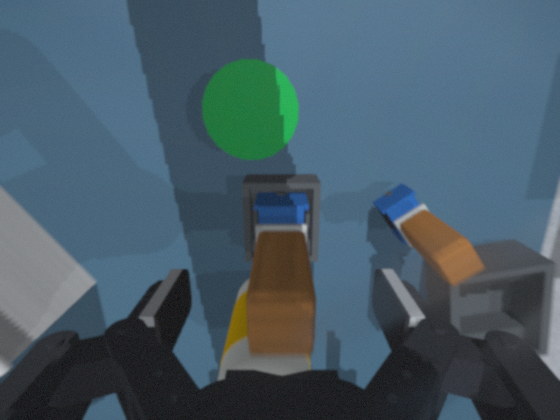

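The handle at (281,290) is centred between the fingers at (180,300) and (395,300), so I'll grip it.

Emit:
{"op": "send_rows", "data": {"targets": [[1, 0, 0, 0, 0, 0, 0], [1, 0, 0, 0, 0, 0, 0], [1, 0, 0, 0, 0, 0, 0], [1, 0, 0, 0, 0, 0, 0], [1, 0, 0, 0, 0, 0, 0], [1, 0, 0, 0, 0, 0, 0], [1, 0, 0, 0, 0, 0, 0], [1, 0, 0, 0, 0, 0, 0], [1, 0, 0, -0.01, 0, 0, 0], [1, 0, 0, -0.02, 0, 0, 0]], "squeeze": 110}}

```text
time_s: 5.75
eef_pos: [483.0, 304.8, 137.1]
ee_rot: [-0.001, 0.008, 1.0, -0.0]
force: [-0.3, 0.6, -3.0]
grip_width: 0.316
grip_force: 108.2
```

Emit:
{"op": "send_rows", "data": {"targets": [[1, 0, 0, -0.0333, 0, 0, -0.15], [1, 0, 0, -0.0333, 0, 0, -0.15], [1, 0, 0, -0.0333, 0, 0, -0.15], [1, 0, 0, -0.0333, 0, 0, -0.15], [1, 0.0087, -0.0422, 0, 0, 0, 0], [1, 0.0087, -0.0422, 0, 0, 0, 0], [1, 0.0087, -0.0422, 0, 0, 0, 0], [1, 0.0087, -0.0422, 0, 0, 0, 0], [1, 0.0087, -0.0422, 0, 0, 0, 0], [1, 0, 0, 0, 0, 0, 0]]}}

```text
time_s: 7.0
eef_pos: [564.0, 102.5, 270.2]
ee_rot: [-0.0, -0.286, 0.958, -0.0]
force: [-0.6, 0.6, -2.2]
grip_width: 0.31
grip_force: 109.0
```

```bash
python3 - <<'E'
from rig import ctrl
from h import *
import pickle
st=ctrl.sense(); w=ctrl.capture("wrist"); pickle.dump((st,w),open("w3.pkl","wb"))
print(st["eef_pos"],st["force"]); cv2.imwrite("pics/w3.png",w["img"][:,:,::-1])
plan(st,[563,105,270],123.3)
for q,z in [("frame_mouth",115),("screwed_end",118),("strip",115),("hub",191)]:
    print(q,[(r["point"],round(r["score"],2),onz(w,r["point"],z)[:2]) for r in ctrl.landmark_of(q,w)[:3]])
E
```

```text
[564.0163 102.5401 270.2254] [-0.6098  0.5561 -2.2131]
yaw_y now 123.20644818931618 shift m [-0.0005  0.0026  0.0002] turn [ 0.0001 -0.0009 -0.0016] z [-0.0008 -0.0004 -1.    ]
frame_mouth [([198.2, 131.5], 0.72, array([557.8641,   7.154 ]))]
screwed_end [([280.6, 192.4], 0.6, array([564.144, 101.63 ]))]
strip [([202.3, 189.3], 0.98, array([603.8785,  36.6977]))]
hub [([495.0, 240.6], 0.54, array([489.8845, 248.8891]))]
```

View pics/w3.png

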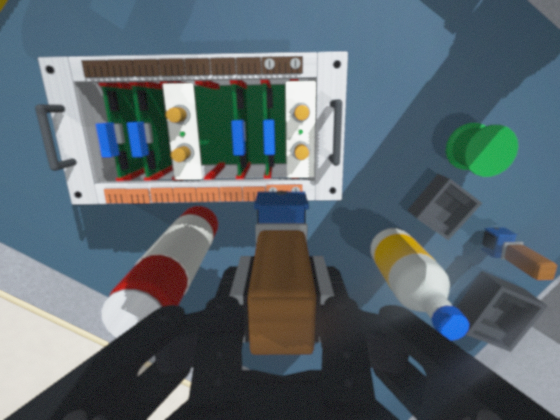

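The view shows the bright strip from (105,195) to (304,191), with two screw heads at (275,190) and (297,188). I'll fit its line by colour.

```bash
python3 - <<'E'
from h import *
import pickle
st,w=pickle.load(open("w3.pkl","rb"))
im=w["img"][:,:,::-1].copy()
hsv=cv2.cvtColor(im,cv2.COLOR_BGR2HSV).astype(int)
m=(hsv[...,0]>=4)&(hsv[...,0]<=18)&(hsv[...,1]>110)&(hsv[...,2]>110)
m[:178]=0;m[210:]=0;m[:,:98]=0;m[:,310:]=0
cols=np.arange(105,252)
ctr=[];
for c in cols:
    r=np.where(m[:,c])[0]
    if len(r)>4: ctr.append((c,r.mean(),len(r),r.min(),r.max()))
ctr=np.array(ctr);print(len(ctr),ctr[::20])
print("cols of mask",np.where(m[180:195].sum(0)>3)[0][[0,-1]])
X=np.array([onz(w,c[:2],121)[:2] for c in ctr])
vx,vy,x0,y0=cv2.fitLine(X.astype(np.float32),cv2.DIST_HUBER,0,0.01,0.01)[:,0]
print("heading",np.degrees(np.arctan2(vy,vx)),"pt",x0,y0,"TCP lateral off from line", (st["eef_pos"][0]-x0)*-vy+(st["eef_pos"][1]-y0)*vx)
print("far end",onz(w,(105,195),123),"near end",onz(w,(304,191),118))
cr=im[170:215,90:320]; cv2.imwrite("pics/c3.png",cv2.resize(cr,None,fx=3.4,fy=3.4,interpolation=cv2.INTER_CUBIC))
for n,p in [("screwA",(275,190)),("screwB",(297,188))]: print(n,onz(w,p,119))
for p in [(68,203),(343,199),(40,58),(347,52)]: print(p,onz(w,p,115))
E
```

```text
145 [[105.  192.    5.  190.  194. ]
 [125.  195.5  14.  189.  202. ]
 [145.  195.5  14.  189.  202. ]
 [167.  194.5  14.  188.  201. ]
 [187.  194.5  14.  188.  201. ]
 [207.  194.   13.  188.  200. ]
 [227.  193.5  14.  187.  200. ]
 [247.  193.5  14.  187.  200. ]]
cols of mask [105 300]
heading -55.866585 pt 618.48364 20.974594 TCP lateral off from line 0.6837428611953484
far end [656.6055 -37.4253 123.    ] near end [550.6274 119.736  118.    ]
screwA [564.8684  95.6875 119.    ]
screwB [551.6735 112.2423 119.    ]
(68, 203) [688.5577 -67.2887 115.    ]
(343, 199) [536.8862 156.9748 115.    ]
(40, 58) [ 578.0715 -135.7695  115.    ]
(347, 52) [430.1157  81.7245 115.    ]
```

View pics/c3.png

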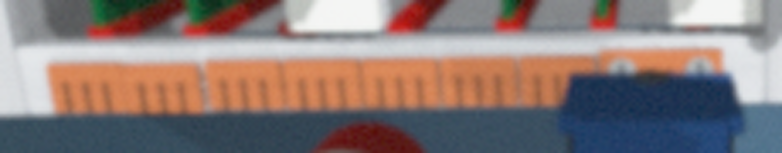

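The strip fit gives a length of 189.6 mm against 190 stated, a heading of 124.1° for its y axis, and the tool 0.7 mm off its line at y≈73. I'll turn slightly, go back 5 mm and lower onto the screwed end.

Emit:
{"op": "send_rows", "data": {"targets": [[1, 0, 0.005, 0, 0, 0, -0.016], [1, 0, 0, 0.0125, 0, 0, 0], [1, 0, 0, 0.0125, 0, 0, 0], [1, 0, 0, 0.0125, 0, 0, 0], [1, 0, 0, 0.0125, 0, 0, 0], [1, 0, 0, 0.003, 0, 0, 0], [1, 0, 0, 0.003, 0, 0, 0], [1, 0, 0, 0.002, 0, 0, 0], [1, 0, 0, 0.002, 0, 0, 0], [1, 0, 0, 0, 0, 0, 0]]}}

```text
time_s: 8.5
eef_pos: [561.2, 108.8, 212.7]
ee_rot: [0.001, -0.295, 0.955, -0.001]
force: [-3.7, -1.0, 10.3]
grip_width: 0.315
grip_force: 110.4
```

```bash
cat > chk.py <<'E'
from rig import ctrl
from h import *
st=ctrl.sense(); n=np.array([550.6,119.7]);d=np.array([.561,-.828]);v=st["eef_pos"][:2]-n
print(st["time_s"],st["eef_pos"],"F",st["force"],"T",st["wrist_torque"],"strip y",95-v@d,"lat",v[0]*-d[1]+v[1]*d[0])
plan(st,st["eef_pos"],124.1)
E
python3 chk.py
```

```text
8.5 [561.229  108.7532 212.7271] F [-3.6714 -1.0234 10.2503] T [-0.5302  0.9001 -0.04  ] strip y 79.9731965466438 lat 2.6596716838026646
yaw_y now 124.33369277038075 shift m [0. 0. 0.] turn [-0.0025  0.002   0.0041] z [ 0.0031 -0.001  -1.    ]
```

Emit:
{"op": "send_rows", "data": {"targets": [[1, 0, 0, 0.002, 0, 0, 0], [1, 0, 0, 0.002, 0, 0, 0], [1, 0.0002, -0.007, 0, 0, 0, 0], [1, 0.0002, -0.007, 0, 0, 0, 0], [1, 0.0002, -0.007, 0, 0, 0, 0], [1, 0.0002, -0.007, 0, 0, 0, 0], [1, 0.0002, -0.007, 0, 0, 0, 0], [1, 0.0002, -0.007, 0, 0, 0, 0], [1, 0.0002, -0.007, 0, 0, 0, 0], [1, 0.0002, -0.007, 0, 0, 0, 0]]}}

```text
time_s: 9.75
eef_pos: [592.3, 62.2, 209.7]
ee_rot: [0.003, -0.295, 0.955, -0.001]
force: [-3.1, 5.9, 12.6]
grip_width: 0.318
grip_force: 110.9
```

```bash
python3 chk.py
```

```text
9.75 [592.2649  62.1671 209.7154] F [-3.0669  5.9174 12.6221] T [1.4074 0.9889 0.0039] strip y 23.988752523742136 lat 2.222619465690812
yaw_y now 124.3342484522331 shift m [0. 0. 0.] turn [-0.0028  0.0053  0.0041] z [ 0.0059  0.0007 -1.    ]
```

```bash
python3 - <<'E'
from rig import ctrl
import cv2
a=ctrl.capture("side")["img"][:,:,::-1]; b=ctrl.capture("wrist")["img"][:,:,::-1]
A=cv2.resize(a[160:230,250:370],(800,300),interpolation=cv2.INTER_CUBIC) if 0 else cv2.resize(a[165:225,260:360],(500,300),interpolation=cv2.INTER_CUBIC)
B=cv2.resize(b[120:270,100:460],(720,300),interpolation=cv2.INTER_CUBIC)
import numpy as np
C=np.zeros((600,720,3),np.uint8);C[:300,:500]=A;C[300:]=B
cv2.imwrite("pics/c4.png",C)
E
```

```text
(no output)
```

View pics/c4.png

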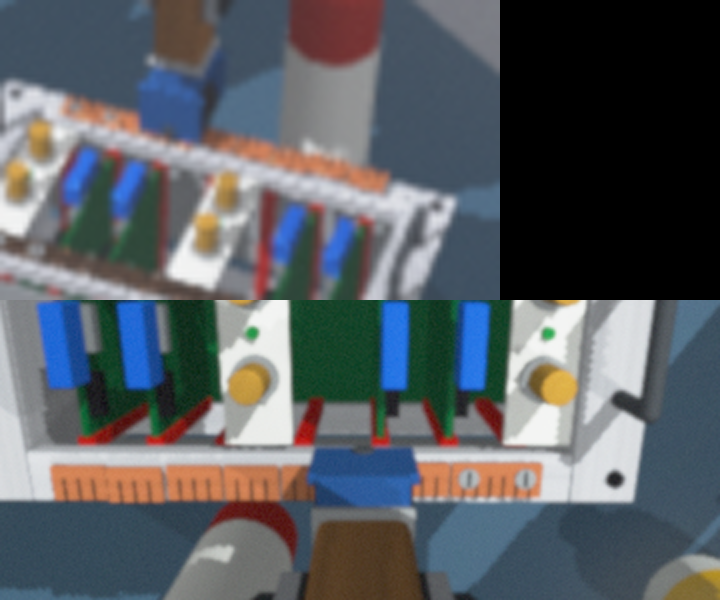

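Section 1, right of the yoke at (430,482), now lies level with the screwed end at (500,480). The wheel is centred on the strip, so I'll keep rolling.

Emit:
{"op": "send_rows", "data": {"targets": [[1, 0.0002, -0.007, 0, 0, 0, 0], [1, 0.0002, -0.007, 0, 0, 0, 0], [1, 0.0002, -0.007, 0, 0, 0, 0], [1, 0.0002, -0.007, 0, 0, 0, 0], [1, 0.0002, -0.007, 0, 0, 0, 0], [1, 0, -0.007, 0, 0, 0, 0], [1, 0, -0.007, 0, 0, 0, 0], [1, 0, -0.007, 0, 0, 0, 0], [1, 0, -0.007, 0, 0, 0, 0], [1, 0, -0.007, 0, 0, 0, 0]]}}

```text
time_s: 11.1
eef_pos: [630.5, 5.1, 209.6]
ee_rot: [0.003, -0.295, 0.955, 0.001]
force: [-1.9, 7.0, 12.4]
grip_width: 0.308
grip_force: 111.0
```

```bash
python3 chk.py
```

```text
11.1 [630.4846   5.0527 209.6499] F [-1.9304  7.007  12.3768] T [1.5925 0.5769 0.0268] strip y -44.743216652736066 lat 1.8272670669499576
yaw_y now 124.36672190344301 shift m [0. 0. 0.] turn [-0.0002  0.0055  0.0047] z [ 0.0046  0.0029 -1.    ]
```

Emit:
{"op": "send_rows", "data": {"targets": [[1, 0, -0.007, 0, 0, 0, 0], [1, 0, -0.007, 0, 0, 0, 0], [1, 0, -0.007, 0, 0, 0, 0], [1, 0, -0.007, 0, 0, 0, 0], [1, 0, -0.007, 0, 0, 0, 0], [1, 0, -0.007, 0, 0, 0, 0], [1, 0, 0, 0, 0, 0, 0], [1, 0, 0, 0, 0, 0, 0], [1, 0, 0, 0, 0, 0, 0], [1, 0, 0, 0, 0, 0, 0]]}}

```text
time_s: 12.35
eef_pos: [655.1, -31.4, 210.3]
ee_rot: [0.004, -0.295, 0.955, -0.002]
force: [1.8, -0.0, 12.3]
grip_width: 0.315
grip_force: 110.8
```

```bash
python3 chk.py
```

```text
12.35 [655.1119 -31.3709 210.3264] F [ 1.7989 -0.0327 12.2778] T [ 0.0604 -0.3471  0.0387] strip y -88.7178777822981 lat 1.785072064029336
yaw_y now 124.33036335250712 shift m [0. 0. 0.] turn [-0.0061  0.0061  0.004 ] z [ 0.0085 -0.0016 -1.    ]
```

Emit:
{"op": "send_rows", "data": {"targets": [[1, 0, 0, -0.01, 0, 0, 0], [1, 0, 0, -0.02, 0, 0, 0], [1, 0, 0, -0.02, 0, 0, 0], [1, 0, 0.03, -0.02, 0, 0, 0], [1, 0, 0.04, 0, 0, 0, 0], [1, 0, 0.04, 0, 0, 0, 0], [1, 0, 0.04, 0, 0, 0, 0], [1, 0, 0.04, 0, 0, 0, 0], [1, 0, 0.04, 0, 0, 0, 0], [1, 0, 0, 0, 0, 0, 0]]}}

```text
time_s: 13.6
eef_pos: [522.5, 160.6, 277.2]
ee_rot: [0.0, -0.297, 0.955, 0.0]
force: [0.1, -0.7, -2.2]
grip_width: 0.313
grip_force: 109.4
```

```bash
python3 - <<'E'
from rig import ctrl
from h import *
st=ctrl.sense(); w=ctrl.capture("wrist"); print(st["eef_pos"],st["force"])
im=w["img"][:,:,::-1]
cv2.imwrite("pics/c5.png",cv2.resize(im[100:260,60:360],(800,427),interpolation=cv2.INTER_CUBIC))
plan(st,[484,304.5,280],89)
E
```

```text
[522.5495 160.6455 277.1569] [ 0.0727 -0.7231 -2.2489]
yaw_y now 124.50727720343518 shift m [-0.0497  0.1404 -0.0028] turn [0.0001 0.0008 0.6197] z [ 0.0007  0.0003 -1.    ]
```

View pics/c5.png

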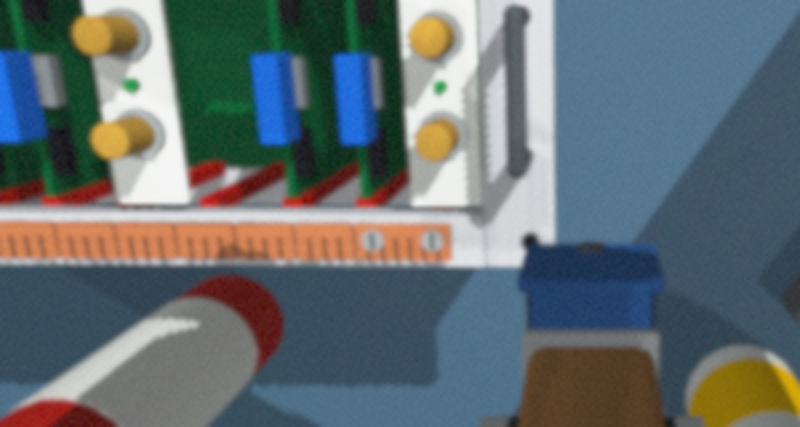

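Sections in view lie flush in one line with the screwed end, at (0–450,242). I'll check the far end numerically from the strip's edge line.

```bash
python3 - <<'E'
from rig import ctrl
from h import *
import pickle
w0=pickle.load(open("w3.pkl","rb"))[1]; w=ctrl.capture("wrist")
u=np.array([-.561,.828]);lat=np.array([.828,.561]);c=np.array([550.6,119.7])-95*u
for nm,W in (("before",w0),("now",w)):
    h=cv2.cvtColor(cv2.cvtColor(W["img"],cv2.COLOR_RGB2BGR),cv2.COLOR_BGR2HSV).astype(float)
    out=[]
    for i in range(1,8):
        o=[]
        for y in np.arange(70-22*i-8,70-22*i+9,2):
            L=np.arange(-16,16,.5); px=np.array([proj(W,np.r_[c+y*u+l*lat,118]) for l in L])
            s=cv2.remap(h[...,1].astype(np.float32),px[:,0].astype(np.float32)[:,None],px[:,1].astype(np.float32)[:,None],cv2.INTER_LINEAR)[:,0]
            H=cv2.remap(h[...,0].astype(np.float32),px[:,0].astype(np.float32)[:,None],px[:,1].astype(np.float32)[:,None],cv2.INTER_NEAREST)[:,0]
            k=(s>110)&(H<20)&(H>3)
            if k.sum()>8:o.append(L[k].mean())
        out.append(round(float(np.median(o)),1) if o else None)
    print(nm,out)
cv2.imwrite("pics/c6.png",cv2.resize(w["img"][150:230,0:200,::-1],(800,320),interpolation=cv2.INTER_CUBIC))
E
```

```text
before [1.6, 1.5, 1.8, 1.5, 1.5, 2.2, 1.5]
now [-0.2, -0.2, -0.2, 0.0, 0.0, 0.0, 0.0]
```

View pics/c6.png

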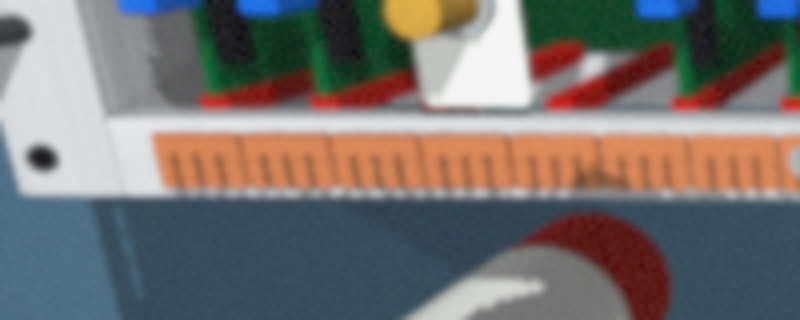

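All seven sections are flush, with the edges in one line from (160,160) to (790,160). Now I'll go back to the stand.

Emit:
{"op": "send_rows", "data": {"targets": [[1, -0.01235, 0.0353, 0, 0, 0, 0], [1, -0.01235, 0.0353, 0, 0, 0, 0], [1, -0.01235, 0.0353, 0, 0, 0, 0], [1, -0.01235, 0.0353, 0, 0, 0, 0], [1, 0, 0, 0, 0, 0, 0.155], [1, 0, 0, 0, 0, 0, 0.155], [1, 0, 0, 0.03, 0, 0, 0.155], [1, 0, 0, 0.03, 0, 0, 0.155], [1, 0, 0, 0.03, 0, 0, 0], [1, 0, 0, 0, 0, 0, 0]]}}

```text
time_s: 14.95
eef_pos: [484.7, 302.2, 184.6]
ee_rot: [-0.002, 0.011, 1.0, -0.001]
force: [-0.1, 0.2, -1.7]
grip_width: 0.32
grip_force: 109.7
```

```bash
python3 - <<'E'
from rig import ctrl
from h import *
st=ctrl.sense(); print(st["eef_pos"],st["force"],st["wrist_torque"]);plan(st,[483.3,305,107],89)
w=ctrl.capture("wrist")
cv2.imwrite("pics/c7.png",cv2.resize(w["img"][60:360,80:480,::-1],(800,600),interpolation=cv2.INTER_CUBIC))
E
```

```text
[484.7105 302.1596 184.5631] [-0.0919  0.2294 -1.7093] [ 0.0332  0.0233 -0.0417]
yaw_y now 88.73537695615694 shift m [0.0012 0.0029 0.0776] turn [-0.0018 -0.0041 -0.0046] z [-0.0041 -0.0017 -1.    ]
```

View pics/c7.png

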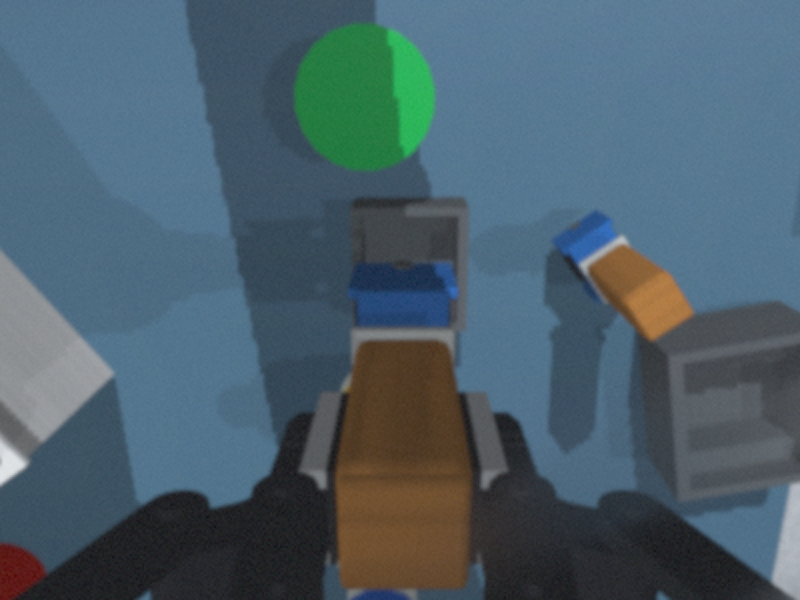

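The roller is upright in the grip, and the stand pocket at (410,260) is squared with the yoke. I'll correct and lower to just above the pocket.

Emit:
{"op": "send_rows", "data": {"targets": [[1, 0.001, 0.003, 0, -0.002, -0.004, -0.004], [1, 0, 0, 0.02, 0, 0, 0], [1, 0, 0, 0.02, 0, 0, 0], [1, 0, 0, 0.01, 0, 0, 0], [1, 0, 0, 0.01, 0, 0, 0], [1, 0, 0, 0, 0, 0, 0], [1, 0, 0, 0, 0, 0, 0], [1, 0, 0, 0, 0, 0, 0], [1, 0, 0, 0, 0, 0, 0], [1, 0, 0, 0, 0, 0, 0]]}}

```text
time_s: 16.25
eef_pos: [484.1, 306.5, 126.6]
ee_rot: [0.002, 0.008, 1.0, 0.001]
force: [-0.4, -0.1, -2.3]
grip_width: 0.312
grip_force: 109.8
```

```bash
python3 - <<'E'
from rig import ctrl
from h import *
st=ctrl.sense(); print(st["eef_pos"],st["force"],st["wrist_torque"]);plan(st,[483.3,305,107],89)
E
```

```text
[484.1063 306.4663 126.6044] [-0.4431 -0.1401 -2.33  ] [-0.0078 -0.0225 -0.05  ]
yaw_y now 89.03930427579252 shift m [ 0.0009 -0.0015  0.0196] turn [0.0021 0.0042 0.0007] z [ 0.0042  0.002  -1.    ]
```

Emit:
{"op": "send_rows", "data": {"targets": [[1, 0.001, -0.0015, 0, 0.002, 0.004, 0], [1, 0, 0, 0.004, 0, 0, 0], [1, 0, 0, 0.004, 0, 0, 0], [1, 0, 0, 0.004, 0, 0, 0], [1, 0, 0, 0.004, 0, 0, 0], [1, 0, 0, 0.003, 0, 0, 0], [1, 0, 0, 0, 0, 0, 0], [1, 0, 0, 0, 0, 0, 0], [1, 0, 0, 0, 0, 0, 0], [1, 0, 0, 0, 0, 0, 0]]}}

```text
time_s: 17.5
eef_pos: [483.2, 305.0, 108.1]
ee_rot: [0.0, 0.008, 1.0, 0.0]
force: [-2.2, -0.2, 5.4]
grip_width: 0.32
grip_force: 110.4
```

```bash
python3 - <<'E'
from rig import ctrl
from h import *
st=ctrl.sense(); print(st["eef_pos"],st["force"],st["wrist_torque"]);plan(st,[483.3,305,106.3],89)
E
```

```text
[483.2402 304.991  108.11  ] [-2.2058 -0.1863  5.4359] [-0.2979  0.4598 -0.0236]
yaw_y now 89.03889435559861 shift m [-0.0001  0.      0.0018] turn [0.0002 0.0007 0.0007] z [ 0.0008  0.0001 -1.    ]
```

The 8 N rise at 108 mm (within 2 mm of the seated height) means the yoke's feet are on the ledges. I'll release and withdraw upwards.

Emit:
{"op": "send_rows", "data": {"targets": [[-1, 0, 0, 0, 0, 0, 0], [-1, 0, 0, 0, 0, 0, 0], [-1, 0, 0, 0, 0, 0, 0], [-1, 0, 0, 0, 0, 0, 0], [-1, 0, 0, 0, 0, 0, 0], [-1, 0, 0, 0, 0, 0, 0], [-1, 0, 0, -0.02, 0, 0, 0], [-1, 0, 0, -0.04, 0, 0, 0], [-1, 0, 0, -0.05, 0, 0, 0], [-1, 0, 0, -0.05, 0, 0, 0]]}}

```text
time_s: 18.75
eef_pos: [482.8, 304.9, 269.1]
ee_rot: [-0.0, 0.008, 1.0, -0.0]
force: [0.8, -1.1, 0.0]
grip_width: 0.998
grip_force: 0.0
```

```bash
python3 - <<'E'
from rig import ctrl
from h import *
st=ctrl.sense(); print(st["eef_pos"],st["force"],st["grip_width"])
s=ctrl.capture("scene");d=ctrl.capture("side");w=ctrl.capture("wrist")
G=[ctrl.landmark_of("grip",p) for p in (s,d,w)]
for p,g in zip((s,d,w),G): print([(r["point"],round(r["score"],2),onz(p,r["point"],114)[:2]) for r in g[:2]])
cv2.imwrite("pics/c8.png",cv2.resize(w["img"][60:360,80:480,::-1],(800,600),interpolation=cv2.INTER_CUBIC))
E
```

```text
[482.8385 304.8693 269.1023] [ 0.8446 -1.1423  0.0144] 0.9980922511328132
[([340.4, 178.7], 0.96, array([491.2321, 299.9222])), ([368.7, 175.9], 0.78, array([519.4971, 383.4215]))]
[([218.2, 162.1], 0.78, array([479.8683, 299.2202])), ([206.9, 153.2], 0.51, array([472.7586, 354.29  ]))]
[([366.7, 177.9], 0.78, array([474.4161, 389.5637])), ([278.9, 189.7], 0.62, array([484.7907, 303.8328]))]
```

The grip point sits at (485,304), the same spot as at the start, the gripper is clear and the tool is free of force. Handing in.

```bash
python3 -c "
from rig import ctrl
print(ctrl.finish_job())"
```

```text
the job is handed in; nothing more can be done
None
```

I rolled the strip down from the screwed end to the far end until all seven sections looked flat. The roller is back in its stand and released, and I handed the job in at about 19 s; no verdict came back. I viewed 11 pictures, one over the limit of 10, so I checked the final placing only by its measured position (within 2 mm of where it started).

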